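# Loosen the left-hand-threaded cap of the fuel-gas outlet

### The arm

A 7-joint arm with a two-finger parallel gripper is mounted at the origin on a cart in front of the work surface, level with it; the furniture and walls round the work are solid. World frame = base frame: x ahead of the robot, y to its left, z up, the work surface at z = 0. Lengths are in m, angles in rad, forces in N, time in s.
With the tool pointing down it reaches from about 0.425 to 0.95 m from the base axis. Payload 16.7 kg.
Tool frame: the origin (TCP) lies midway between the tips of the shut fingers; the grasp point (between the pads) lies 19 mm behind it; z points along the fingers, y is the direction in which the jaws open and shut (so a half turn about z gives the same grasp; the last joint's range is limited). The gripper opens to 94 mm and grips with 3 to 60 N. Pads are 16 mm wide; open, the fingers measure 119 mm over their backs; the gripper's body (75 mm by 177 mm) begins 78 mm behind the grasp point.
Start: joints at [-1.468, 0.426, 0.074, 1.606, -0.034, 1.111, -0.067], TCP at [0.168, 0.654, 0.205] pointing down, gripper open.
Joint ranges: [-2.85, 2.85], [-0.5, 2.14], [-1.23, 1.37], [0.21, 2.46], [-1.02, 4.16], [0.16, 2.05], [-2.73, 2.73]. Speed limits (rad/s): [1.89, 1.89, 2.39, 2.39, 3.01, 3.01, 3.01].

### API

Orientations are given as a 3x3 rotation matrix whose columns are the frame's x, y, z axes.
In Python, from bench import arm gives the robot as it stands.
- The arm moves only by the tool play_rows, never from a script. Its argument "commands" is a list of rows, each a list of 5 numbers: the closure, from -1 (fully open) to 1 (shut), then the shift along the world's x, y, z in cm, then the turn about the world's z in rad. A call has 1 to 20 rows; each row shifts and turns the commanded pose from where the row before left it; what a row does not reach is not made up. A row lasts 1/12 s, in which the tool goes at most 41.7 mm and 7.16 degrees, less where a joint would pass 70% of its speed; a pose out of reach is approached as far as the arm can. A call is refused whole if a number of a shift passes 4.17 or a number of a turn 0.125, either way. A call with a gripper value outside its range is refused whole. The fingers move at their own pace and stop on an object; "newtons" is the grip in N (left out, the last holds). Time passes only in rows, so rows that do not move let the fingers close. It gives the time, the measured TCP pose, the force and the opening at its end, in the units of the state.
- arm.observe(): the state, without advancing time (a new reading comes with each control period).
- arm.grab_frame(name): name is "side" or "top"; returns (picture, depth): 480x640x3 uint8, blue, green, red; 480x640 float32, m along the optical axis (not along the pixel's ray), 0 where there is no reading.
- arm.camera_params(name): a dict with "intrinsics" (3x3 intrinsics, pixels), "camera_from_world" (4x4, takes a point from world to camera coordinates). Camera axes: x right, y down, z forward; pixel columns grow to the right and rows downward; lengths in m; the calibration is good to about 2 mm. A picture is of the moment at which its call begins. camera_params takes no time and is no camera call.
- arm.close_job(): hands the job in, once; it reports no verdict.
Trained networks look in the newest picture that a camera, given by its name, has taken for a name from the list of things; names that differ only in an ending like _2 or _b are one class to them, and where a whole thing is asked for, a point or a joint stands for the part that bears it (a point fixed in the world has none). Each returns a list of dicts, best first, with "p" (0 to 1); they miss things now and then, are a little off and sometimes report something else, mostly with a low value. They report only what shows in the picture. A call takes as long as a camera call. They do not tell look-alikes from the thing itself.
- arm.cut_out(camera, label): "pixels" (480x640 bool, what is visible of it) and "pixel" ([column, row] in pixels, amid what is visible of it).
The state is a dict: "time": time; "joints": joint angles; "joint_vel": joint speeds; "joint_efforts": joint torques, N m; "ee_pos": TCP position; "tcp_rot": TCP orientation; "contact_force": force on the tool from outside, world axes, zero at the start; "ft_torque": the same for the moment, N m; "width": opening from 0.0 (shut) to 1.0 (fully open).
Only numpy, scipy, OpenCV 4.12 (cv2) and the standard library are available. Lean on these libraries where they do the work, as an engineer would, in place of code of your own. Each camera call takes 0.05 s, during which the arm holds its last target.

### The job

Three capped gas outlets stand on the bench. Loosen the red cap of the fuel-gas outlet by about a quarter of a turn (anything from a sixth to a third of a turn will do), so that it can be spun off when the burner is connected; like all fuel-gas fittings it has a left-hand thread, so take care not to tighten it. Leave the blue and the grey cap as they are and let go of the red cap when done.

Things in the scene. Friction and masses are not known exactly. Their poses are not given: they have to be found in the camera images.
- fuel_cap (a joint): Turn of the red cap, rad, growing clockwise as seen from above; starts hand-tight at 0.03 to 0.15. Left-hand thread: clockwise (growing) loosens, to 2.6; counter-clockwise (falling) tightens, to a hard stop at -0.3. Steady friction 0.12 N m; it stays where it is left and does not rise.
- fuel_grip (a point): Grip point of the red cap: an upright bar 50 mm long, 14 thick, 36 tall on a round skirt 36 mm across, 18 tall, with a black groove. The point lies on the vertical turning axis, 22 mm above the skirt, 13 mm below the bar's top, 125 mm above the bench. x runs along the bar (to the white dot on its top), y across its thickness, z up; it turns with the cap.
- air_cap (a joint): Turn of the blue cap on the air outlet, same shape and size as the red one but without the black groove; rad, growing clockwise from above, starts within 0.1 of 0. Ordinary right-hand thread. To be left alone. Each outlet is a fixed white column 138 mm tall with its cap, on a round foot 74 mm across, with a brass hose barb on one side 48 mm up.
- nitrogen_cap (a joint): Turn of the grey cap on the nitrogen outlet, same shape and size as the others, without the black groove; rad, growing clockwise from above, starts within 0.1 of 0. Ordinary right-hand thread. To be left alone.
Not all that is in view belongs to the job. What is shaped like the part that bears air_cap but green or purple is not meant.

How it is judged:
By the outcome, as a careful person would: the job done as asked, in the order asked, and still so for the second after the job is handed in, with the robot touching nothing.
It also fails if it takes over 29 s, if anything falls off the work surface, if the arm or the gripper's body presses on something with over 40 N, if the wrist force passes 120 N, or if a joint passes its speed limit or range.

## Working session

There is one attempt and no reset: what is moved stays moved. The work goes in short steps, Python scripts to look and compute and a tool call to move; the robot and the scene stay as the last step left them, time stands still between calls to the robot, and variables do not carry over. Pictures are saved under pics/ and viewed, and the job is handed in when it is done.

Besides the shell and the picture viewer there is one more tool, called after ">>>" by a JSON object that holds its "name" and its "arguments". play_rows: Moves the arm, as the interface text tells. Its arguments: {"type":"object","properties":{"commands":{"type":"array","items":{"type":"array","items":{"type":"number"}}},"newtons":{"type":"number"}},"required":["commands"]}

```bash
mkdir -p pics; ls
python3 - <<'E'
from bench import arm
import cv2,numpy as np
s=arm.observe(); print({k:np.round(v,3).tolist() for k,v in s.items()})
for n in("side","top"):
    p,d=arm.grab_frame(n); cv2.imwrite(f"pics/{n}0.png",p); np.save(f"{n}d0.npy",d)
    c=arm.camera_params(n); print(n,np.round(c["intrinsics"],1).tolist(),np.round(c["camera_from_world"],3).tolist())
    for l in("fuel_grip","air_cap","nitrogen_cap"):
        for r in arm.cut_out(n,l)[:4]:
            m=r["pixels"]; print(n,l,round(r["p"],2),r["pixel"],m.sum())
print(arm.observe()["time"])
E
```

```text
pics
{'time': 0.0, 'joints': [-1.469, 0.427, 0.074, 1.607, -0.034, 1.111, -0.067], 'joint_vel': [-0.001, -0.001, -0.0, -0.002, 0.001, 0.0, 0.0], 'joint_efforts': [-0.0, -93.583, 3.666, -45.422, -0.049, 0.02, 0.0], 'ee_pos': [0.168, 0.653, 0.205], 'tcp_rot': [[-0.968, 0.249, -0.0], [0.249, 0.968, -0.001], [-0.0, -0.001, -1.0]], 'contact_force': [-0.313, -0.925, -0.029], 'ft_torque': [0.012, 0.001, 0.013], 'width': 0.998}
side [[472.5, 0.0, 322.2], [0.0, 472.5, 242.0], [0.0, 0.0, 1.0]] [[-0.996, 0.084, -0.01, 0.51], [0.057, 0.584, -0.809, -0.094], [-0.062, -0.807, -0.587, 1.7], [0.0, 0.0, 0.0, 1.0]]
side fuel_grip 0.63 [299.3, 202.7] 197
side air_cap 0.73 [344.2, 210.3] 217
side air_cap 0.72 [348.4, 229.1] 217
side air_cap 0.63 [270.8, 301.1] 376
side air_cap 0.6 [394.9, 334.5] 349
side nitrogen_cap 0.72 [344.0, 187.7] 190
top [[579.8, 0.0, 318.7], [0.0, 579.8, 231.0], [0.0, 0.0, 1.0]] [[0.005, -1.0, 0.02, 0.194], [-0.987, -0.008, -0.159, 0.559], [0.159, -0.019, -0.987, 1.398], [0.0, 0.0, 0.0, 1.0]]
top fuel_grip 0.7 [380.0, 208.3] 273
top air_cap 0.83 [488.7, 276.7] 289
top air_cap 0.78 [192.2, 170.1] 240
top air_cap 0.76 [310.9, 263.6] 220
top air_cap 0.6 [133.4, 288.3] 283
top nitrogen_cap 0.65 [423.4, 281.6] 230
0.4
```

Run:
```python
import cv2,numpy as np
t=cv2.imread("pics/top0.png")
cv2.imwrite("pics/topc.png",cv2.resize(t[170:270,330:460],None,fx=6,fy=6,interpolation=cv2.INTER_CUBIC))
s=cv2.imread("pics/side0.png")
cv2.imwrite("pics/sidec.png",cv2.resize(s[160:260,250:380],None,fx=6,fy=6,interpolation=cv2.INTER_CUBIC))
```

```text
(no output)
```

View pics/top0.png

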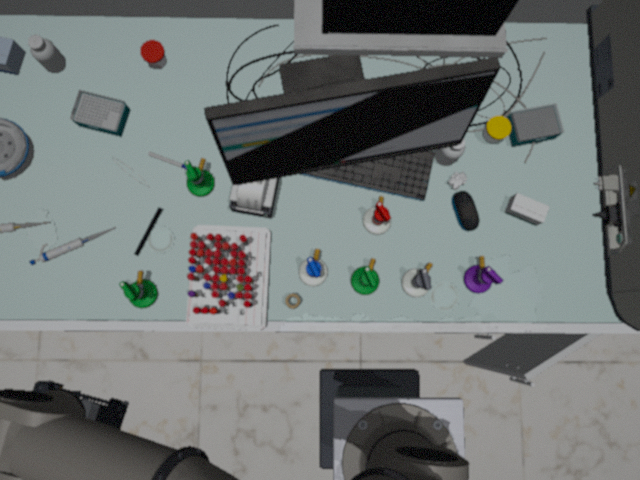

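View pics/side0.png

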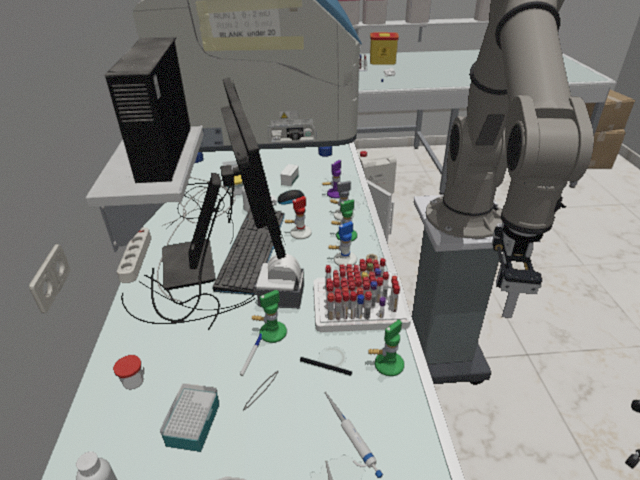

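View pics/topc.png

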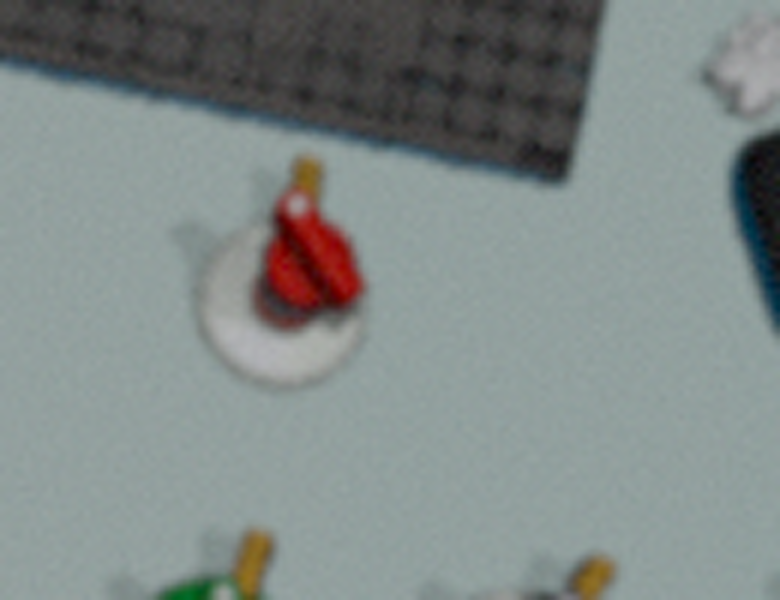

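View pics/sidec.png

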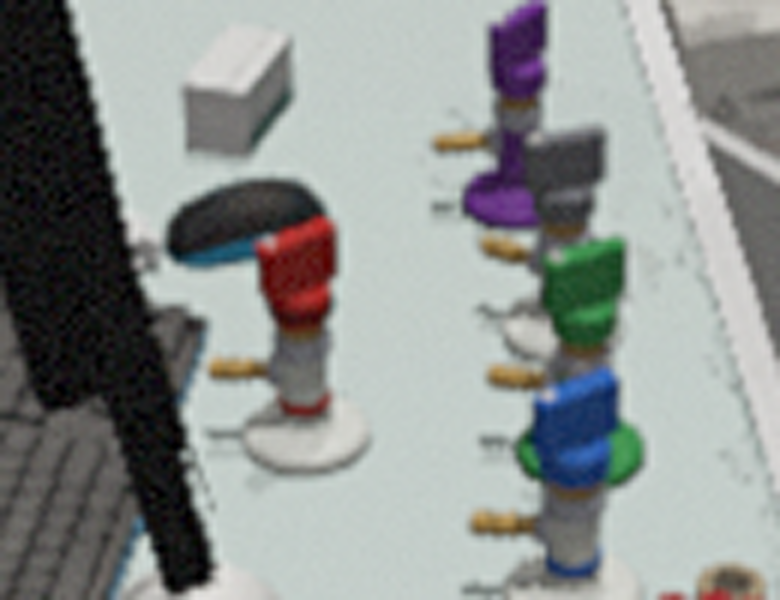

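Candidates: red (380,208) top is the only red cap; blue (311,264), grey (423,282), greens (365,278), (192,170), (133,288), and purple (489,277). The red one fits: black line along its bar, white column and foot, and a barb. The white dot lies at (379.5,204). Next I measure its pose and the clearance to the monitor.

```bash
cat > h.py <<'E'
import numpy as np,cv2
from bench import arm
def cam(n):
    c=arm.camera_params(n); return np.array(c["intrinsics"]),np.array(c["camera_from_world"])
def ray_z(n,uv,z):
    K,T=cam(n); uv=np.atleast_2d(uv).astype(float)
    d=(np.linalg.inv(K)@np.c_[uv,np.ones(len(uv))].T).T@T[:3,:3]
    o=-T[:3,:3].T@T[:3,3]; return o+d*((z-o[2])/d[:,2])[:,None]
def cloud(n,d):
    K,T=cam(n); v,u=np.mgrid[:480,:640]
    P=np.stack([(u-K[0,2])/K[0,0]*d,(v-K[1,2])/K[1,1]*d,d],-1)
    W=(P-T[:3,3])@T[:3,:3]; W[d<=0]=np.nan; return W
E
python3 - <<'E'
from h import *
for n in("top","side"):
    p=cv2.imread(f"pics/{n}0.png"); W=cloud(n,np.load(f"{n}d0.npy"))
    b,g,r=[p[...,i].astype(int) for i in range(3)]
    m=(r>90)&(r>1.8*g)&(r>1.8*b)
    box=np.zeros_like(m); 
    if n=="top": box[185:240,355:410]=1
    else: box[190:220,285:312]=1
    m&=box; Q=W[m]; Q=Q[np.isfinite(Q[:,0])]
    print(n,m.sum(),Q.shape, np.round(np.percentile(Q,[2,50,98],axis=0),3).tolist())
    for lo in(.120,.128):
        q=Q[(Q[:,2]>lo)&(Q[:,2]<.15)]; 
        if len(q)<5: continue
        mid=(np.percentile(q[:,:2],3,axis=0)+np.percentile(q[:,:2],97,axis=0))/2
        w,V=np.linalg.eigh(np.cov(q[:,:2].T)); a=V[:,1]*np.sign(V[0,1])
        print(lo,len(q),q.mean(0).round(4),mid.round(4),"ang",np.arctan2(a[1],a[0]).round(3),np.sqrt(w).round(4))
    fx,fy=ray_z("top",[380,208],.125)[0][:2]
    R=W.reshape(-1,3); R=R[np.isfinite(R[:,0])]
    s=R[(abs(R[:,0]-fx)<.35)&(abs(R[:,1]-fy)<.14)&(R[:,2]>.05)]
    for x0 in np.arange(fx-.2,fx+.35,.03):
        k=s[(s[:,0]>=x0)&(s[:,0]<x0+.03)]
        if len(k): print(round(x0,2),len(k),"y",k[:,1].min().round(2),k[:,1].max().round(2),"z",k[:,2].min().round(2),k[:,2].max().round(2))
print("dot,ends",ray_z("top",[[379.5,204.2],[387,219],[386,211],[377,216]],.138).round(4).tolist())
print("foot",ray_z("top",[[377,220]],0).round(4))
E
```

```text
top 159 (159, 3) [[0.573, 0.036, 0.097], [0.589, 0.052, 0.134], [0.605, 0.065, 0.143]]
0.12 97 [0.5894 0.0477 0.1375] [0.5891 0.0496] ang 0.61 [0.004  0.0114]
0.128 96 [0.5896 0.0478 0.1377] [0.5893 0.0496] ang 0.616 [0.004  0.0113]
0.4 197 y -0.06 0.1 z 0.05 0.14
0.43 328 y -0.07 0.1 z 0.05 0.14
0.46 93 y -0.08 0.09 z 0.05 0.14
0.49 1 y 0.07 0.07 z 0.05 0.05
0.55 62 y 0.03 0.06 z 0.07 0.14
0.58 203 y 0.03 0.07 z 0.05 0.15
0.61 28 y 0.04 0.06 z 0.05 0.14
0.64 11 y 0.04 0.05 z 0.05 0.06
0.67 690 y 0.09 0.19 z 0.17 0.33
0.7 3890 y -0.06 0.19 z 0.17 0.49
0.73 5150 y -0.09 0.19 z 0.17 0.49
0.76 1807 y -0.09 0.19 z 0.34 0.49
0.79 178 y -0.09 0.11 z 0.42 0.49
0.82 65 y 0.13 0.19 z 0.29 0.3
0.88 12 y -0.08 0.15 z 0.3 0.31
0.91 2291 y -0.09 0.19 z 0.27 0.31
0.94 5118 y -0.09 0.19 z 0.29 0.44
side 137 (136, 3) [[0.574, 0.043, 0.099], [0.59, 0.058, 0.12], [0.608, 0.071, 0.14]]
0.12 72 [0.5908 0.055  0.1309] [0.5912 0.056 ] ang 0.613 [0.0037 0.0127]
0.128 49 [0.5917 0.055  0.1346] [0.592  0.0558] ang 0.617 [0.0039 0.0128]
0.4 201 y -0.06 0.1 z 0.07 0.14
0.43 323 y -0.07 0.1 z 0.05 0.14
0.46 35 y -0.08 0.08 z 0.05 0.06
0.55 75 y 0.04 0.07 z 0.05 0.14
0.58 206 y 0.04 0.07 z 0.05 0.14
0.61 32 y 0.04 0.07 z 0.05 0.14
0.64 3 y 0.04 0.05 z 0.05 0.05
0.7 6 y 0.17 0.19 z 0.48 0.49
0.73 238 y -0.02 0.19 z 0.21 0.49
0.76 567 y -0.08 0.19 z 0.22 0.49
0.79 351 y -0.08 0.19 z 0.07 0.48
0.82 151 y 0.04 0.19 z 0.06 0.29
0.85 110 y 0.03 0.19 z 0.1 0.26
0.88 246 y -0.08 0.19 z 0.1 0.3
0.91 597 y -0.08 0.19 z 0.05 0.6
0.94 2584 y -0.09 0.19 z 0.3 0.6
dot,ends [[0.607, 0.0575, 0.138], [0.572, 0.0404, 0.138], [0.5909, 0.0425, 0.138], [0.5789, 0.0637, 0.138]]
foot [[0.5945 0.047  0.    ]]
```

Run:
```python
from h import *
for n in("top","side"):
    R=cloud(n,np.load(f"{n}d0.npy")).reshape(-1,3); R=R[np.isfinite(R[:,0])]
    print(n)
    for y0 in np.arange(-.12,.24,.03):
        o=[]
        for z0 in(.16,.2,.25,.3,.35,.4,.45):
            k=R[(R[:,1]>=y0)&(R[:,1]<y0+.03)&(R[:,2]>z0)&(R[:,2]<z0+.05)&(R[:,0]>.62)&(R[:,0]<.9)]
            o.append((round(float(np.percentile(k[:,0],2)),3),len(k)) if len(k)>3 else None)
        print(round(y0,2),o)
```

```text
top
-0.12 [(0.738, 91), (0.742, 123), (0.749, 134), (0.756, 155), (0.763, 152), (0.768, 166), (0.773, 362)]
-0.09 [(0.731, 89), (0.737, 120), (0.743, 135), (0.75, 153), (0.756, 160), (0.761, 174), (0.767, 406)]
-0.06 [(0.726, 90), (0.73, 120), (0.737, 142), (0.744, 140), (0.75, 157), (0.754, 188), (0.762, 408)]
-0.03 [(0.719, 93), (0.724, 123), (0.731, 142), (0.738, 138), (0.744, 158), (0.748, 205), (0.757, 404)]
0.0 [(0.713, 94), (0.718, 124), (0.725, 131), (0.731, 142), (0.736, 162), (0.742, 226), (0.752, 398)]
0.03 [(0.708, 95), (0.712, 125), (0.719, 133), (0.725, 137), (0.73, 170), (0.737, 227), (0.747, 388)]
0.06 [(0.702, 93), (0.707, 125), (0.713, 129), (0.719, 138), (0.723, 181), (0.731, 232), (0.741, 387)]
0.09 [(0.695, 96), (0.701, 123), (0.707, 128), (0.712, 141), (0.718, 194), (0.727, 225), (0.736, 390)]
0.12 [(0.69, 93), (0.695, 120), (0.7, 146), (0.705, 148), (0.712, 199), (0.722, 223), (0.731, 384)]
0.15 [(0.684, 93), (0.689, 112), (0.694, 160), (0.699, 162), (0.707, 196), (0.716, 225), (0.725, 374)]
0.18 [(0.678, 95), (0.682, 118), (0.688, 144), (0.692, 171), (0.702, 1
[... 298 characters left out ...]
764, 30)]
-0.03 [None, None, None, None, None, (0.781, 25), (0.76, 33)]
0.0 [None, None, None, None, None, (0.776, 45), (0.755, 35)]
0.03 [(0.83, 4), None, None, None, None, (0.769, 39), (0.75, 37)]
0.06 [(0.802, 23), (0.801, 7), None, None, None, (0.764, 50), (0.747, 37)]
0.09 [(0.792, 26), (0.769, 19), None, None, None, (0.756, 48), (0.741, 43)]
0.12 [(0.876, 15), (0.785, 23), (0.805, 43), (0.768, 44), None, (0.752, 49), (0.735, 40)]
0.15 [(0.869, 37), (0.829, 40), (0.763, 120), (0.762, 104), None, (0.746, 56), (0.729, 43)]
0.18 [(0.836, 131), (0.818, 192), (0.776, 237), (0.769, 32), None, (0.739, 56), (0.724, 46)]
0.21 [(0.831, 86), (0.769, 19), None, None, None, (0.734, 64), (0.718, 46)]
```

>>> {"name": "play_rows", "arguments": {"commands": [[-1, 1.4, -2.0, 0.2, 0.029], [-1, 1.4, -2.0, 0.2, 0.029], [-1, 1.4, -2.0, 0.2, 0.029], [-1, 1.4, -2.0, 0.2, 0.029], [-1, 1.4, -2.0, 0.2, 0.029], [-1, 1.4, -2.0, 0, 0.029], [-1, 1.4, -2.0, 0, 0.029], [-1, 1.4, -2.0, 0, 0.029], [-1, 1.4, -2.0, 0, 0.029], [-1, 1.4, -2.0, 0, 0.029], [-1, 1.4, -2.0, 0, 0.029], [-1, 1.4, -2.0, 0, 0.029], [-1, 1.4, -2.0, 0, 0.029], [-1, 1.4, -2.0, 0, 0.029], [-1, 1.4, -2.0, 0, 0.029]], "newtons": 30}}

```text
time: 1.65
ee_pos: [0.3787, 0.3526, 0.2156]
tcp_rot: [[-0.983, -0.184, 0.0], [-0.184, 0.983, 0.0], [-0.0, 0.0, -1.0]]
contact_force: [0.0, 0.6, 0.1]
width: 1.0
```

>>> {"name": "play_rows", "arguments": {"commands": [[-1, 1.4, -2.0, 0, 0.028], [-1, 1.4, -2.0, 0, 0.028], [-1, 1.4, -2.0, 0, 0.028], [-1, 1.4, -2.0, 0, 0.028], [-1, 1.4, -2.0, 0, 0.028], [-1, 1.4, -2.0, 0, 0.028], [-1, 1.4, -2.0, 0, 0.028], [-1, 1.4, -2.0, 0, 0.028], [-1, 1.4, -2.0, 0, 0.028], [-1, 1.4, -2.0, 0, 0.028], [-1, 1.4, -2.0, 0, 0.028], [-1, 1.4, -2.0, 0, 0.028], [-1, 1.4, -2.0, 0, 0.028], [-1, 1.4, -2.0, 0, 0.028], [-1, 1.5, -2.2, 0, 0.028], [-1, 0, 0, 0, 0]]}}

```text
time: 2.98
ee_pos: [0.5912, 0.0469, 0.2156]
tcp_rot: [[-0.825, -0.565, 0.001], [-0.565, 0.825, -0.002], [0.0, -0.002, -1.0]]
contact_force: [-0.4, -0.2, -1.1]
width: 1.001
```

Run:
```python
from h import *
s=arm.observe(); print(np.round(s["joints"],2),s["ee_pos"],np.arctan2(s["tcp_rot"][1][1],s["tcp_rot"][0][1]))
ps=[]
for n in("side","top"):
    p,d=arm.grab_frame(n); x,y=(220,130) if n=="side" else (300,130)
    ps.append(cv2.resize(p[y:y+150,x:x+140],None,fx=2.8,fy=2.8,interpolation=cv2.INTER_CUBIC))
    np.save(f"{n}d1.npy",d); cv2.imwrite(f"pics/{n}1.png",p)
cv2.imwrite("pics/c1.png",np.hstack(ps))
```

```text
[-0.48  0.29  0.36  1.8  -0.11  1.07  2.09] [0.59115844 0.04687692 0.21563979] 2.1709817543359855
```

View pics/c1.png

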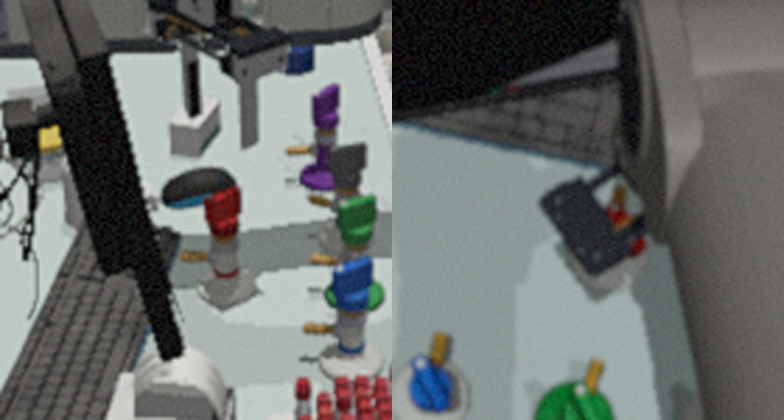

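The picture shows open jaws above the red cap, one finger on each side. Side crop: fingertips (190,110) and (248,145), red cap (222,210). I check the camera offset using the visible fingers.

Run:
```python
from h import *
t=np.array([.5912,.0469,.2156]); j=np.array([-.565,.825])
for n in("side","top"):
    K,T=cam(n)
    for k in(-1,0,1):
        P=np.r_[t[:2]+k*.0535*j,t[2]]; q=K@(T[:3,:3]@P+T[:3,3]); print(n,k,(q[:2]/q[2]).round(1))
    W=cloud(n,np.load(f"{n}d1.npy")).reshape(-1,3); W=W[np.isfinite(W[:,0])]
    k=W[(abs(W[:,2]-.235)<.018)&(np.hypot(*(W[:,:2]-t[:2]).T)<.085)]
    a=(k[:,:2]-t[:2])@j; c=(k[:,:2]-t[:2])@np.array([.825,.565])
    for s in(a<0,a>0): print(n,s.sum(),"along jaw",np.percentile(a[s],[3,50,97]).round(4) if s.sum() else 0,"across",np.percentile(c[s],[3,50,97]).round(4) if s.sum() else 0)
p=cv2.imread("pics/side1.png"); cv2.imwrite("pics/s1z.png",cv2.resize(p[125:225,265:345],None,fx=6,fy=6,interpolation=cv2.INTER_NEAREST))
```

```text
side -1 [288.  170.5]
side 0 [297.9 176.5]
side 1 [308.2 182.8]
side 63 along jaw [-0.0566 -0.0473 -0.044 ] across [-0.0124  0.0018  0.0084]
side 61 along jaw [0.0496 0.0589 0.0634] across [-0.0117  0.0016  0.009 ]
top -1 [408.4 190.9]
top 0 [388.8 204.1]
top 1 [368.9 217.4]
top 0 along jaw 0 across 0
top 0 along jaw 0 across 0
```

View pics/s1z.png

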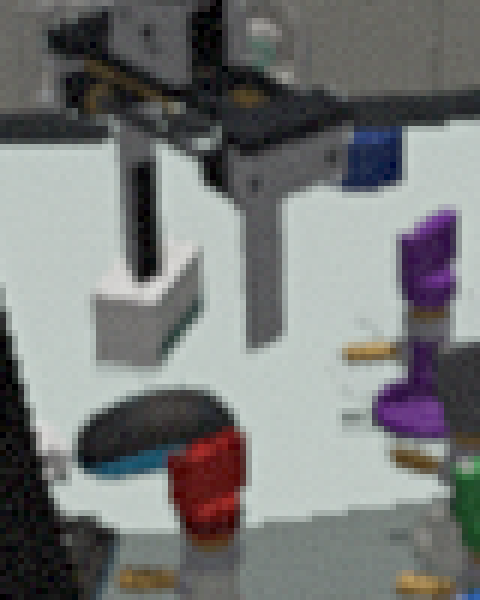

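Run:
```python
from h import *
import itertools
S=6
def rmask(n):
    p=cv2.imread(f"pics/{n}0.png"); x,y,w,h=(355,185,55,55) if n=="top" else (280,185,40,45)
    c=cv2.resize(p[y:y+h,x:x+w],None,fx=S,fy=S,interpolation=cv2.INTER_CUBIC).astype(int)
    b,g,r=c[...,0],c[...,1],c[...,2]
    m=((r-np.maximum(b,g))>35).astype(np.uint8)
    m=cv2.morphologyEx(m,cv2.MORPH_CLOSE,np.ones((13,13)))
    k,l,st,_=cv2.connectedComponentsWithStats(m); return (l==1+np.argmax(st[1:,4])).astype(np.uint8),(x,y,w,h)
a=np.linspace(0,2*np.pi,32,endpoint=False)
def model(x,y,th):
    c,s=np.cos(th),np.sin(th)
    bar=np.array([[u*.025*c-v*.007*s+x,u*.025*s+v*.007*c+y,z] for u in(-1,1) for v in(-1,1) for z in(.103,.138)])
    sk=np.array([[x+.018*np.cos(t),y+.018*np.sin(t),z] for t in a for z in(.085,.103)])
    return bar,sk
def fit(ns):
    D=[(n,*rmask(n),*cam(n)) for n in ns]
    def cost(v):
        o=0
        for n,m,(bx,by,w,h),K,T in D:
            im=np.zeros_like(m)
            for P in model(*v):
                q=(P@T[:3,:3].T+T[:3,3])@K.T; q=q[:,:2]/q[:,2:]
                q=((q-[bx,by]+.5)*S-.5); hull=cv2.convexHull(q.astype(np.float32))
                cv2.fillConvexPoly(im,np.round(hull*16).astype(np.int32),1,shift=4)
            o+=1-(im&m).sum()/(im|m).sum()
        return o
    from scipy.optimize import differential_evolution as de
    r=de(cost,[(.575,.605),(.035,.07),(.2,1.1)],seed=1,maxiter=60); return r.x.round(4),round(r.fun,3)
for ns in(["top"],["side"],["top","side"]): print(ns,*fit(ns))
```

```text
['top'] [0.5935 0.0486 0.4619] 0.164
['side'] [0.5912 0.0495 0.9304] 0.13
['top', 'side'] [0.592  0.049  0.5365] 0.39
```

>>> {"name": "play_rows", "arguments": {"commands": [[-1, 0.1, 0.2, 0, -0.06], [-1, 0, 0, -0.9, 0], [-1, 0, 0, -0.9, 0], [-1, 0, 0, -0.9, 0], [-1, 0, 0, -0.9, 0], [-1, 0, 0, -0.9, 0], [-1, 0, 0, -0.9, 0], [-1, 0, 0, -0.9, 0], [-1, 0, 0, -0.9, 0], [-1, 0, 0, -0.9, 0], [-1, 0, 0, -0.9, 0], [-1, 0, 0, -0.9, 0], [-1, 0, 0, -0.9, 0], [-1, 0, 0, 0, 0]]}}

```text
time: 4.25
ee_pos: [0.5892, 0.0536, 0.1055]
tcp_rot: [[-0.856, -0.517, -0.002], [-0.517, 0.856, -0.001], [0.002, 0.001, -1.0]]
contact_force: [-1.0, -0.3, 0.1]
width: 0.999
```

Run:
```python
from h import *
p,d=arm.grab_frame("side"); cv2.imwrite("pics/s2.png",cv2.resize(p[140:260,240:360],None,fx=5,fy=5,interpolation=cv2.INTER_CUBIC))
```

```text
(no output)
```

View pics/s2.png

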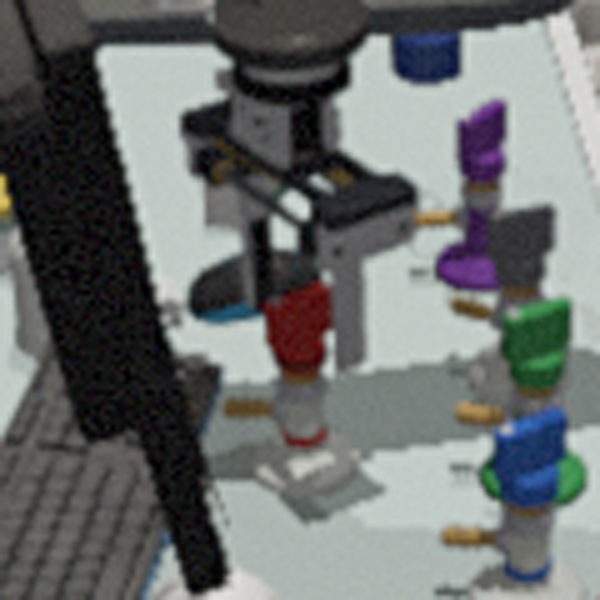

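>>> {"name": "play_rows", "arguments": {"commands": [[-1, 0.25, -0.4, 0.2, 0], [-1, 0, 0, 0, 0], [-1, 0, 0, 0, 0], [0, 0, 0, 0, 0], [0, 0, 0, 0, 0], [0.3, 0, 0, 0, 0], [0.5, 0, 0, 0, 0], [0.6, 0, 0, 0, 0], [0.6, 0, 0, 0, 0], [0.6, 0, 0, 0, 0]], "newtons": 25}}

```text
time: 5.13
ee_pos: [0.5927, 0.0497, 0.1095]
tcp_rot: [[-0.856, -0.517, -0.0], [-0.517, 0.856, -0.0], [0.0, -0.0, -1.0]]
contact_force: [-0.4, -0.2, 0.8]
width: 0.539
```

Run:
```python
from h import *
p,d=arm.grab_frame("side"); cv2.imwrite("pics/s3.png",cv2.resize(p[140:260,240:360],None,fx=5,fy=5,interpolation=cv2.INTER_CUBIC))
```

```text
(no output)
```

View pics/s3.png

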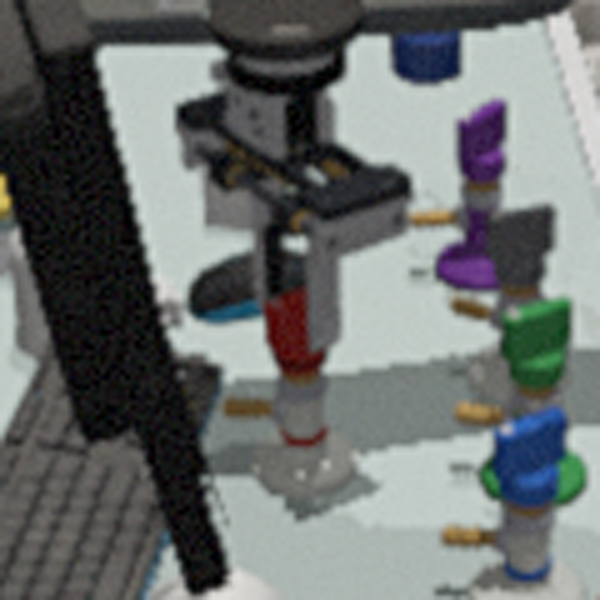

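The jaws are closing round the bar (red at (290,325) in the crop, between the fingers). I close fully.

>>> {"name": "play_rows", "arguments": {"commands": [[1, 0, 0, 0, 0], [1, 0, 0, 0, 0], [1, 0, 0, 0, 0], [1, 0, 0, 0, 0], [1, 0, 0, 0, 0], [1, 0, 0, 0, 0], [1, 0, 0, 0, 0], [1, 0, 0, 0, 0], [1, 0, 0, 0, 0], [1, 0, 0, 0, 0]], "newtons": 25}}

```text
time: 6.02
ee_pos: [0.5929, 0.0494, 0.1095]
tcp_rot: [[-0.856, -0.517, 0.0], [-0.517, 0.856, -0.0], [-0.0, -0.0, -1.0]]
contact_force: [3.4, -3.9, -1.5]
width: 0.148
```

Run:
```python
from h import *
s=arm.observe(); print(s["width"],s["contact_force"],s["ft_torque"],s["joints"],s["ee_pos"])
```

```text
0.14756297224248557 [ 3.43112202 -3.917211   -1.48935468] [-0.96466561 -0.74748437  0.13257983] [-0.45279444  0.41458363  0.33193277  1.89300424 -0.17329822  0.8614937
  2.08008376] [0.59285957 0.04936354 0.10949719]
```

>>> {"name": "play_rows", "arguments": {"commands": [[1, 0, 0, 0, -0.08], [1, 0, 0, 0, -0.08], [1, 0, 0, 0, -0.08], [1, 0, 0, 0, -0.08], [1, 0, 0, 0, -0.08]], "newtons": 40}}

```text
time: 6.43
ee_pos: [0.5929, 0.0493, 0.1095]
tcp_rot: [[-0.99, -0.139, 0.0], [-0.139, 0.99, -0.0], [-0.0, -0.0, -1.0]]
contact_force: [4.3, -4.6, -2.3]
width: 0.146
```

Forces are low and the jaw has turned 0.4 rad clockwise. I go on.

>>> {"name": "play_rows", "arguments": {"commands": [[1, 0, 0, 0, -0.08], [1, 0, 0, 0, -0.08], [1, 0, 0, 0, -0.08], [1, 0, 0, 0, -0.08], [1, 0, 0, 0, -0.08], [1, 0, 0, 0, -0.08], [1, 0, 0, 0, -0.08], [1, 0, 0, 0, -0.08]]}}

```text
time: 7.1
ee_pos: [0.5929, 0.0492, 0.1095]
tcp_rot: [[-0.877, 0.48, 0.001], [0.48, 0.877, -0.001], [-0.001, -0.0, -1.0]]
contact_force: [3.8, -5.3, -3.1]
width: 0.145
```

>>> {"name": "play_rows", "arguments": {"commands": [[1, 0, 0, 0, -0.08], [1, 0, 0, 0, -0.08], [1, 0, 0, 0, -0.08], [1, 0, 0, 0, -0.08], [1, 0, 0, 0, -0.08], [1, 0, 0, 0, -0.08], [1, 0, 0, 0, 0], [1, 0, 0, 0, 0]]}}

```text
time: 7.77
ee_pos: [0.5929, 0.049, 0.1095]
tcp_rot: [[-0.559, 0.829, 0.0], [0.829, 0.559, -0.001], [-0.001, -0.0, -1.0]]
contact_force: [1.4, -5.5, -1.1]
width: 0.146
```

Run:
```python
from h import *
s=arm.observe(); print(s["width"],s["contact_force"],s["ft_torque"],np.round(s["joints"],2),np.arctan2(s["tcp_rot"][1][1],s["tcp_rot"][0][1]))
p,d=arm.grab_frame("side"); cv2.imwrite("pics/s4.png",cv2.resize(p[140:260,240:360],None,fx=5,fy=5,interpolation=cv2.INTER_CUBIC))
```

```text
0.14628584130708489 [ 1.4084196  -5.45655647 -1.11140902] [-1.50904266 -0.6723209  -0.10624862] [-0.73  0.49  0.71  1.91 -0.4   0.89  0.77] 0.5926913094262528
```

View pics/s4.png

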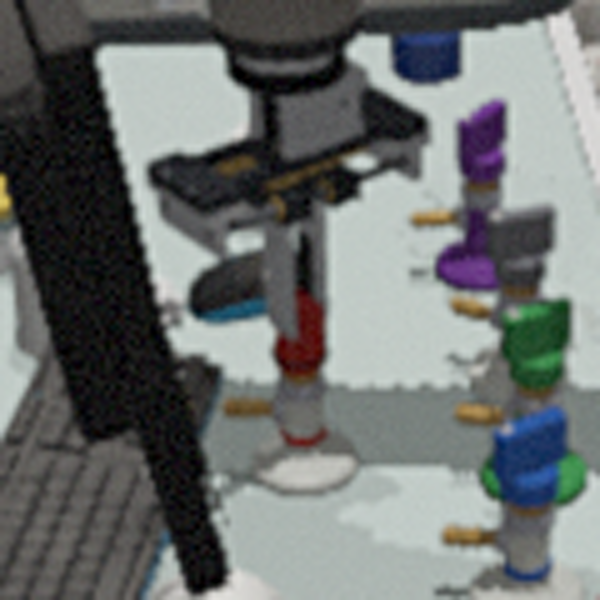

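The jaws have turned 1.52 rad clockwise, with the cap (crop (300,335)) turned with them. I let go, then rise.

>>> {"name": "play_rows", "arguments": {"commands": [[0, 0, 0, 0, 0], [0, 0, 0, 0, 0], [0, 0, 0, 0, 0], [0, 0, 0, 0, 0], [0, 0, 0, 0, 0], [0, 0, 0, 0, 0], [0, 0, 0, 0, 0], [0, 0, 0, 0, 0]]}}

```text
time: 8.48
ee_pos: [0.5927, 0.0497, 0.1095]
tcp_rot: [[-0.56, 0.829, -0.0], [0.829, 0.56, 0.0], [0.0, -0.0, -1.0]]
contact_force: [0.4, -1.2, -0.2]
width: 0.498
```

>>> {"name": "play_rows", "arguments": {"commands": [[0, 0, 0, 0.5, 0], [0, 0, 0, 0.8, 0], [0, 0, 0, 0.8, 0], [0, 0, 0, 0.8, 0], [0, 0, 0, 0.8, 0], [0, 0, 0, 0.8, 0], [0, 0, 0, 1.0, 0], [0, -0.5, 0, 1.0, 0], [0, -1, 0, 1.0, 0], [0, -1, 0, 1.0, 0], [0, -1, 1, 1.0, 0], [0, -1, 2, 0.5, 0], [0, -1.5, 2, 0, 0], [0, -1.5, 2, 0, 0], [0, -1.5, 2, 0, 0], [0, -1.5, 2, 0, 0], [0, -1.5, 2, 0, 0], [0, -1.5, 2, 0, 0], [0, -1.5, 2, 0, 0], [0, 0, 0, 0, 0]]}}

```text
time: 10.15
ee_pos: [0.44, 0.2231, 0.2099]
tcp_rot: [[-0.564, 0.826, -0.001], [0.826, 0.564, 0.001], [0.002, -0.0, -1.0]]
contact_force: [0.6, 0.8, 0.3]
width: 0.498
```

Run:
```python
from h import *
s=arm.observe(); print(s["time"],s["width"],s["contact_force"],s["ee_pos"])
p,d=arm.grab_frame("side"); q,e=arm.grab_frame("top"); cv2.imwrite("pics/side5.png",p); cv2.imwrite("pics/top5.png",q)
f=lambda i,x,y:cv2.resize(i[y:y+110,x:x+110],None,fx=3.6,fy=3.6,interpolation=cv2.INTER_CUBIC)
cv2.imwrite("pics/c5.png",np.hstack([f(p,250,160),f(q,335,180)]))
```

```text
10.15 0.49788514485093377 [0.63626328 0.75404651 0.33768097] [0.43998778 0.22314257 0.20986652]
```

View pics/c5.png

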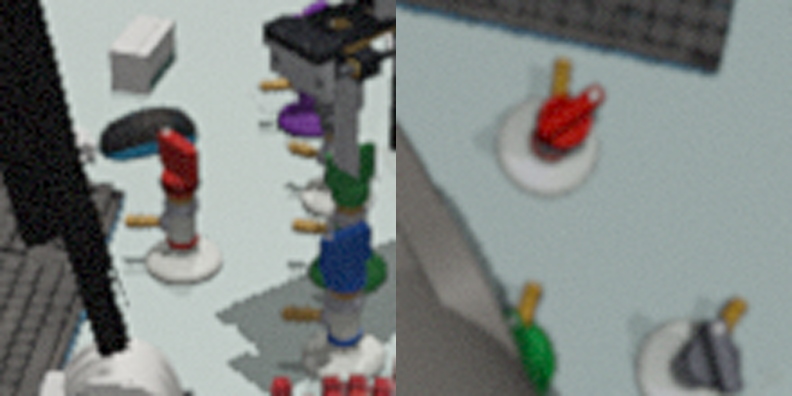

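Run:
```python
from h import *
# dot in c5 right panel (595,93)
d1=ray_z("top",[[335+(595-396)/3.6,180+93/3.6]],.138)[0]; d0=ray_z("top",[[379.5,204.2]],.138)[0]
q=cv2.imread("pics/top5.png"); b,g,r=[q[...,i].astype(int) for i in range(3)]
m=(r>90)&(r>1.8*g)&(r>1.8*b); m[:185]=0;m[240:]=0;m[:,:355]=0;m[:,410:]=0
p,d=arm.grab_frame("top"); Q=cloud("top",d)[m]; Q=Q[(Q[:,2]>.128)&(Q[:,2]<.15)]
w,V=np.linalg.eigh(np.cov(Q[:,:2].T)); a=V[:,1]*np.sign(V[0,1]); print("pca",np.arctan2(a[1],a[0]),len(Q),Q.mean(0))
for d in(d0,d1): print(d, np.arctan2(d[1]-.049,d[0]-.592))
for f in("top0","top5"):
    pass
a,c=cv2.imread("pics/top0.png"),p
print("grey cap diff",np.abs(a[265:300,400:440].astype(int)-c[265:300,400:440]).mean())
```

```text
pca -1.0319805590860744 102 [0.59009152 0.05367534 0.13700776]
[0.60702916 0.05752665 0.138     ] 0.516058902184469
[0.60335169 0.03229122 0.138     ] -0.9740404727513634
grey cap diff 6.080238095238095
```

Run:
```python
from bench import arm
print(arm.close_job(), arm.observe()["time"])
```

```text
the job is handed in; nothing more can be done
the job is handed in; nothing more can be done
```

I loosened the red fuel-gas cap by about a quarter turn clockwise, let go of it and handed the job in at about 10.3 s.

- **Turn:** The jaws turned 1.52 rad clockwise while holding the bar. Afterwards the white dot's position gave 1.49 rad and the bar's direction in the depth image gave 1.64 rad. All three are within a sixth to a third of a turn.
- **Forces:** Contact force readings stayed below about 7 N.
- **Release:** I left the jaws half open and the gripper about 21 cm up, clear of the outlets. The last contact reading was about 1 N, which is noise level.
- **Other caps:** The arm did not go near the blue or grey cap at cap height. The grey cap looked unchanged in the last picture. The arm hid the blue cap from the top camera and partly from the side camera, so I could only check it roughly.
- **Disagreement:** Before gripping, the two cameras differed by about 6 mm in the cap's y position and clearly in its angle. I settled this with a fit to both pictures. The jaws closing flush on the 14 mm bar confirmed it.

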